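Close the juice can, then unlatch and hold up the juicer's press arm

TASK

The juicer is about to be opened for cleaning, so first close up the juice: press the clear lid on the steel can straight down until it is fully home. Then pull the wooden post of the juicer's spring latch sideways, away from the ball, lift the press arm off its ball, and finish holding the arm raised in the gripper, its front end at least 8 cm above where it lay; do not let go. Leave the sieve, the cup and its coaster where they are.

Things in the scene. Friction and masses are not known exactly. Their poses are not given: they have to be found in the camera images.
- juicer: chrome electric juicer, fixed, base 260 x 170 mm, 40 mm high, rear column 162 mm high (hinge cheeks to 185 mm). Origin under the base's centre; x axis points from the ball post at the front (robot's side) to the hinge column at the back, z up, y to the left when looking along x. The toggle switch on the base is not used
- hinge (a point): centre of the press arm's hinge, fixed on the juicer, 90 mm behind its origin and 165 mm above the counter; axes as the juicer's. The arm turns about this point's y axis
- ball (a point): centre of the 28 mm steel ball on the upright post at the juicer's front, 100 mm in front of its origin (190 mm from the hinge), 140 mm above the counter; axes as the juicer's. When closed the arm's front end sits over it and the latch's bolt lies below it
- press_arm (a joint): angle of the press arm, a chrome beam 44 mm wide, 14 mm thick, 225 mm long, about 0.4 kg, from the hinge over the ball, top face 172 mm high when closed. 0 = down; grows as the front goes up and back (positive turn about hinge's y axis), stop at 1.1 rad. Falls shut if let go. Front end 80 mm up = 0.43 rad; while latched it rises less than 0.02 rad
- beam_front (a point): point on the underside of the press arm's beam above the ball (190 mm from the hinge, 158 mm above the counter when closed); turns with the arm
- latch (a joint): travel of the spring latch across the arm: 0 = engaged, bolt under the ball; grows to 0.014 m (stop) as it is pulled along the juicer's +y axis. Its spring pushes back with 3.5 N at 0 and 7 N at the stop; the bolt is clear of the ball beyond 0.008 m. Once the arm is up 0.2 rad the latch may spring back without harm
- latch_post (a point): centre of the top of the latch's upright wooden post, diameter 18 mm, 50 mm tall, on a 5 mm latch plate on the beam (34 mm along it; reaches 17 mm to -y, 38 mm to +y of the post). Top 227.5 mm high when closed, 190 mm in front of the hinge; moves with latch and arm, axes as the juicer's when closed. Pinched from above across the y axis, one grip both pulls the latch and lifts the arm
- can: steel juice can, diameter 92 mm, rim 100 mm high, fixed to the counter, with a side handle out to 77 mm along its x axis; origin under its centre
- can_lid (a joint): how far the clear lid (diameter 100 mm) has been pushed down onto the can: 0 = standing 8 mm proud, 0.008 m = fully home. It is stiff, about 6 N, and stays where it is left
- lid_top (a point): centre of the top of the 36 mm white press pad in the middle of the lid; 120 mm above the counter when the lid stands proud, 112 mm when home
- sieve: loose steel sieve, bowl diameter 130 mm, 50 mm high, with a bar handle out to 175 mm along its x axis; origin under the bowl's centre. To be left alone
- cup: loose cobalt glass cup, diameter 72 mm, 90 mm high, standing on the coaster; origin under its centre. To be left alone
- coaster: loose wooden coaster, diameter 100 mm, 10 mm thick; origin under its centre. To be left alone
Things that resemble listed ones, but are neither listed nor needed, are in the scene too. Leave any green, pink or red look-alike of the can alone.

How it is judged (in metres and radians):
On the way, in this order (a step that is already met when the one before it is completed fails the run):
1. the clear lid is pressed home on the can while the arm is still latched (value of joint can_lid above 0.0065 m and value of joint latch below 0.004 m and value of joint press_arm below 0.05 rad), for 0.2 s.
2. the latch is pulled sideways clear of the ball with the arm still down (value of joint latch above 0.007 m and value of joint press_arm below 0.05 rad), for 0.02 s.
3. the arm is lifted off the ball (value of joint press_arm above 0.2 rad), for 0.1 s.
At the end, for the whole second after the job is handed in: The lid is home (within 1.5 mm), and through the last second the gripper's fingers hold the press arm or its latch post (over 1 N) with the arm at rest (under 0.1 rad/s), raised more than 0.35 rad (front end some 65 mm up), and no loose thing props it (value of joint can_lid above 0.0065 m and value of joint press_arm above 0.35 rad and velocity of joint press_arm below 0.1 rad/s and not (velocity of joint press_arm below -0.1 rad/s) and contact force between the fingers and press_arm above 1 N and contact force between press_arm and sieve below 0.1 N and contact force between press_arm and cup below 0.1 N and contact force between press_arm and coaster below 0.1 N); the arm keeps its last pose, push and grip.
It fails at once if the sieve is shoved away or tipped (distance of sieve from where it was at the start of the episode above 0.03 m or angle between sieve's own z axis and vertical above 0.5 rad).
It fails at once if the cup is shoved or tipped (distance of cup from where it was at the start of the episode above 0.03 m or angle between cup's own z axis and vertical above 0.4 rad).
It fails at once if the coaster is shoved away (distance of coaster from where it was at the start of the episode above 0.03 m).
It also fails if it takes over 45 s, if anything falls off the work surface, if the arm or the gripper's body presses on something with over 40 N, if the wrist force passes 120 N, or if a joint passes its speed limit or range.

ROBOT

A 6-joint arm with a two-finger parallel gripper is mounted at the origin on the work surface. World frame = base frame: x ahead of the robot, y to its left, z up, the work surface at z = 0. Lengths are in mm, angles in degrees, forces in N, time in s.
With the tool pointing down it reaches from about 300 to 850 mm from the base axis. Payload 4.2 kg.
Tool frame: the origin (TCP) lies midway between the tips of the shut fingers; the grasp point (between the pads) lies 19 mm behind it (env.grasp_offset is the distance from the TCP to the grasp point, in mm); z points along the fingers, y is the line along which they close (so a half turn about z gives the same grasp; the last joint's range is limited). The gripper opens to 91 mm and grips with 3 to 60 N. Pads are 32 mm wide; open, the fingers measure 118 mm over their backs; the gripper's body (76 mm by 178 mm) begins 60 mm behind the grasp point.
Start: joints at [69.958, 18.312, 89.639, -0, 72.044, -1.146], TCP at [186.219, 544.029, 191.476] pointing down, gripper open.
Joint ranges: [-177.97, 177.97], [-48.28, 115.42], [12.27, 149.76], [-77.06, 257.06], [2.81, 150.46], [-146.56, 146.56]. Speed limits (degrees/s): [147.25, 147.25, 180, 180, 180, 180].

INTERFACE

Orientations are given as [roll, pitch, yaw] about the fixed x, y, z axes, in that order (R = Rz(yaw) Ry(pitch) Rx(roll)).
In Python, from workcell import env, optics gives the robot as it stands. The module is installed in compiled form; this text tells all that it offers.
- The arm moves only by the tool send_rows, never from a script. Its argument "targets" is a list that holds one entry, the list of rows, each a list of 7 numbers: the turn, a rotation vector about the world's x, y, z scaled (see below), then the shift along the world's x, y, z scaled (see below), then the closure, from -1 (fully open) to 1 (shut). In form: [[[rx, ry, rz, x, y, z, gripper], ...]]. A call has 1 to 12 rows; each row shifts and turns the commanded pose from where the row before left it; what a row does not reach is not made up. The controller multiplies each number of a shift by 0.2 m and each number of a turn by pi/2 rad. A row lasts 1/10 s, in which the tool goes at most 50 mm and 8.59 degrees, less where a joint would pass 70% of its speed; a pose out of reach is approached as far as the arm can. A call with a number of a shift or a turn outside -1 to 1 is refused whole. A call with a gripper value outside its range is refused whole. The fingers move at their own pace and stop on an object; "grip_force" is the grip in N (left out, the last holds). Time passes only in rows, so rows that do not move let the fingers close. It gives the time, the measured TCP pose, the force, the opening and the grip force at its end, in the units of the state.
- env.state(): the state, without advancing time (a new reading comes with each control period).
- optics.grab_frame(name): name is "scene" or "side" or "wrist"; returns (picture, depth): 420x560x3 uint8, red, green, blue; 420x560 float32, mm along the optical axis (not along the pixel's ray), 0 where there is no reading.
- optics.camera_info(name): a dict with "camera_matrix" (3x3 intrinsics, pixels), "R" (3x3) and "t" (3): a world point X has camera coordinates R X + t; the wrist camera has in their place "mount" (4x4, takes a point from camera to tool coordinates, whose origin is the TCP and whose axes are the flange's). Camera axes: x right, y down, z forward; pixel columns grow to the right and rows downward; lengths in mm; the calibration is good to about 2 mm. A picture is of the moment at which its call begins: read the wrist's pose just before it. camera_info takes no time and is no camera call.
- env.job_done(): hands the job in; it is judged then, once.
Trained networks look in the newest picture that a camera, given by its name, has taken for a name from the list of things; names that differ only in an ending like _2 or _b are one class to them, and where a whole thing is asked for, a point or a joint stands for the part that bears it (a point fixed in the world has none). Each returns a list of dicts, best first, with "conf" (0 to 1); they miss things now and then, are a little off and sometimes report something else, mostly with a low value. They report only what shows in the picture. A call takes as long as a camera call. They do not tell look-alikes from the thing itself.
- optics.silhouettes(camera, name): "mask" (420x560 bool, what is visible of it) and "at" ([column, row] in pixels, amid what is visible of it).
- optics.place_of(camera, name): "at" ([column, row] in pixels: a listed point, or the origin of a listed thing).
The state is a dict: "time_s": time; "qpos": joint angles; "qvel": joint speeds; "effort": joint torques, N m; "ee_pos": TCP position; "ee_rot": TCP orientation; "force": force on the tool from outside, world axes, zero at the start; "torque": the same for the moment, N m; "gripper_width": finger opening in mm; "gripper_force": force on a finger pad.
Only numpy, scipy, OpenCV 4.12 (cv2) and the standard library are available. Lean on these libraries where they do the work, as an engineer would, in place of code of your own. Each camera call takes 0.05 s, during which the arm holds its last target. There are 200 camera calls.

## Working session

There is one attempt and no reset: what is moved stays moved. The work goes in short steps, Python scripts to look and compute and a tool call to move; the robot and the scene stay as the last step left them, time stands still between calls to the robot, and variables do not carry over. Pictures are saved under pics/ and viewed, at most 10 in all, crops included, and the job is handed in when it is done.

Besides the shell and the picture viewer there is one more tool, called after "Emit:" by a JSON object that holds its "fn" and its "kwargs", one argument or row to a line. send_rows: Moves the arm, as the interface text tells. Its arguments: {"type":"object","properties":{"targets":{"type":"array"},"grip_force":{"type":"number"}},"required":["targets"]}

```bash
mkdir -p pics; cat > h.py <<'E'
import numpy as np, cv2
from workcell import env, optics
from scipy.spatial.transform import Rotation as Ro
def cam(n):
    c=optics.camera_info(n);K=np.array(c["camera_matrix"])
    if n=="wrist":
        s=env.state();M=np.array(c["mount"]);T=np.eye(4)
        T[:3,:3]=Ro.from_euler('xyz',s["ee_rot"],degrees=True).as_matrix();T[:3,3]=s["ee_pos"]
        W=T@M;return K,W[:3,:3],W[:3,3]
    R=np.array(c["R"]);t=np.array(c["t"]);return K,R.T,-R.T@t
def ray(n,px):
    K,R,o=cam(n);d=R@np.linalg.inv(K)@[px[0],px[1],1];return o,d
def atz(n,px,z):
    o,d=ray(n,px);return o+d*(z-o[2])/d[2]
def tri(obs):
    A=0;b=0
    for n,p in obs:
        o,d=ray(n,p);d=d/np.linalg.norm(d);P=np.eye(3)-np.outer(d,d);A=A+P;b=b+P@o
    return np.linalg.solve(A,b)
def save(n,f):
    im,_=optics.grab_frame(n);cv2.imwrite(f"pics/{f}.png",im[:,:,::-1]);return im
E
python3 - <<'E'
from h import *
np.set_printoptions(precision=1,suppress=True)
print(env.state())
Z=dict(latch_post=227.5,lid_top=120,ball=140,hinge=165,can=0,juicer=0,sieve=0,cup=10,coaster=0)
ims=[]
for n in("scene","side"):
    ims.append(save(n,n+"0"))
    for k,z in Z.items():
        for r in optics.place_of(n,k)[:4]:
            print(n,k,round(r["conf"],2),np.round(r["at"]),atz(n,r["at"],z))
E
```

```text
{'time_s': 0.0, 'qpos': array([70. , 18.4, 89.7,  0. , 72. , -1.1]), 'qvel': array([-0. ,  0.1,  0. ,  0. ,  0. ,  0. ]), 'effort': array([  0. , -41.2, -23.2,   0.1,   0. ,  -0. ]), 'ee_pos': array([186. , 543.5, 190.6]), 'ee_rot': array([-179.9,   -0. ,  161.1]), 'force': array([ 0.6, -0.7,  0.2]), 'torque': array([-0., -0., -0.]), 'gripper_force': 0.0, 'gripper_width': 91.09055161377235}
scene latch_post 0.8 [247. 182.] [508.5 -15.1 227.5]
scene lid_top 0.93 [360. 175.] [326.5 232.  120. ]
scene lid_top 0.83 [423. 178.] [284.8 391.  120. ]
scene lid_top 0.81 [433. 258.] [508.  453.5 120. ]
scene lid_top 0.64 [376. 301.] [659.6 346.4 120. ]
scene ball 0.9 [247. 193.] [483.1 -25.5 140. ]
scene ball 0.74 [107. 266.] [ 774.8 -269.6  140. ]
scene hinge 0.71 [233. 262.] [685.9  11.2 165. ]
scene can 0.8 [350. 198.] [323.7 221.6   0. ]
scene can 0.77 [356. 254.] [493.6 276.2   0. ]
scene can 0.62 [415. 208.] [300.2 402.2   0. ]
scene can 0.6 [422. 281.] [514.4 457.4   0. ]
scene juicer 0.76 [246. 259.] [596.6   4.5   0. ]
scene sieve 0.58 [167. 192.] [ 464.3 -276.6    0. ]
scene cup 0.82
[... 165 characters left out ...]
. 163.] [284.4 405.7 120. ]
side lid_top 0.94 [263. 179.] [494.1 267.3 120. ]
side lid_top 0.82 [253. 144.] [497.2 453.5 120. ]
side lid_top 0.8 [217. 196.] [321.3 227.6 120. ]
side ball 0.79 [284. 238.] [496.5 -18.1 140. ]
side ball 0.63 [263. 179.] [489. 247. 140.]
side hinge 0.68 [337. 214.] [678.1  15.7 165. ]
side can 0.94 [301. 177.] [657.9 348.4   0. ]
side can 0.92 [257. 164.] [505.4 464.2   0. ]
side can 0.9 [205. 188.] [286.5 388.6   0. ]
side can 0.87 [222. 216.] [324.4 238.5   0. ]
side juicer 0.82 [311. 253.] [593.4  -3.9   0. ]
side sieve 0.88 [296. 337.] [ 463.  -279.9    0. ]
side cup 0.89 [383. 332.] [ 717.3 -336.1   10. ]
side coaster 0.74 [384. 336.] [ 718.4 -342.3    0. ]
```

View pics/scene0.png

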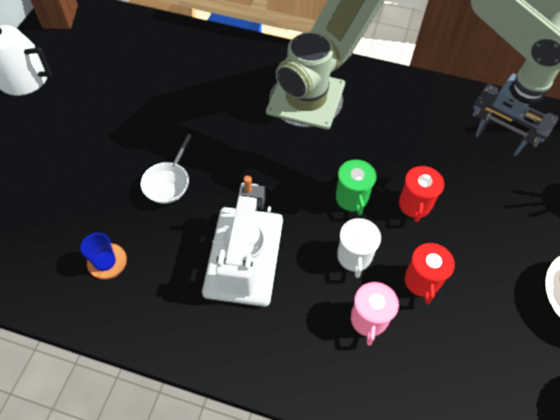

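View pics/side0.png

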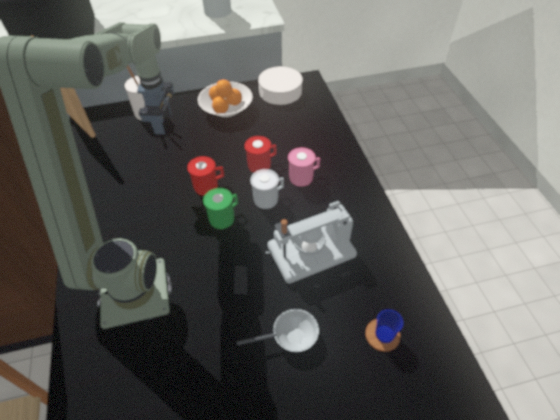

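The picture shows the white can at scene px (359,245) and side px (265,188), with the lid at about world (494,268). The other four lidded mugs are green, red, red and pink. The juicer post is at scene px (248,183), and the juicer is yawed about 10°. I'll move above the white can with the fingers shut and take a look.

Emit:
{"fn": "send_rows", "kwargs": {
  "targets": [
    [[0,0,0,0,0,0.25,1],[0,0,0.03,0.14,-0.125,0,1],[0,0,0.03,0.14,-0.125,0,1],[0,0,0.03,0.14,-0.125,0,1],[0,0,0.03,0.14,-0.125,0,1],[0,0,0.03,0.14,-0.125,0,1],[0,0,0.03,0.14,-0.125,0,1],[0,0,0.03,0.14,-0.125,0,1],[0,0,0.03,0.14,-0.125,0,1],[0,0,0.03,0.14,-0.125,0,1],[0,0,0.03,0.14,-0.125,0,1],[0,0,0.03,0.14,-0.125,0,1]]
  ],
  "grip_force": 20
}}

```text
time_s: 2.2
ee_pos: [495.2, 267.9, 241.6]
ee_rot: [180.0, 0.0, -169.1]
force: [-0.0, 0.3, 0.1]
gripper_width: 0.8
gripper_force: 0.0
```

```bash
python3 - <<'E'
from h import *
np.set_printoptions(precision=1,suppress=True)
s=env.state();print(s["ee_pos"],s["ee_rot"],s["gripper_width"],s["force"])
for n in("wrist","scene","side"):
    save(n,n+"1")
    for k,z in dict(lid_top=120,can=0,latch_post=227.5,ball=140,hinge=165).items():
        for r in optics.place_of(n,k)[:5]:
            print(n,k,round(r["conf"],2),np.round(r["at"]),atz(n,r["at"],z))
E
```

```text
[495.2 267.9 241.6] [ 180.     0.  -169.1] 0.8494952853394488 [-0.   0.3  0.1]
wrist lid_top 0.86 [466. 250.] [516.6 457.9 120. ]
wrist lid_top 0.74 [283. 205.] [505.1 273.4 120. ]
wrist can 0.8 [280. 177.] [497.8 271.    0. ]
wrist can 0.8 [269.  19.] [321.1 225.4   0. ]
wrist can 0.56 [420. 216.] [514.9 462.1   0. ]
wrist can 0.55 [428.  18.] [286.5 402.9   0. ]
scene lid_top 0.92 [362. 233.] [493.8 276.6 120. ]
scene lid_top 0.82 [432. 258.] [510.3 451.7 120. ]
scene lid_top 0.68 [374. 303.] [664.5 342.4 120. ]
scene lid_top 0.65 [426. 180.] [288.4 401.5 120. ]
scene lid_top 0.57 [359. 174.] [323.2 228.6 120. ]
scene can 0.95 [424. 279.] [508.2 462.1   0. ]
scene can 0.79 [351. 198.] [323.2 222.    0. ]
scene can 0.75 [355. 256.] [497.3 276.2   0. ]
scene can 0.71 [415. 210.] [307.4 402.1   0. ]
scene can 0.65 [371. 319.] [655.6 353.3   0. ]
scene latch_post 0.61 [247. 181.] [503.8 -15.4 227.5]
scene ball 0.84 [249. 196.] [489.3 -19.3 140. ]
scene ball 0.57 [246. 259.] [659.7  32.6 140. ]
scene hinge 0.68 [234. 263.] [687.1  14.8 165. ]
side lid_top 0.9 [300. 158.] [650.1 336.5 120. ]
side lid_top 0.85 [267. 178.] [505.8 266.1 120. ]
side lid_top 0.83 [217. 197.] [320.2 225.6 120. ]
side lid_top 0.6 [255. 143.] [506.  459.9 120. ]
side lid_top 0.6 [197. 165.] [274.3 396.1 120. ]
side can 0.69 [300. 174.] [661.6 368.3   0. ]
side can 0.65 [205. 188.] [285.9 389.8   0. ]
side can 0.6 [266. 200.] [497.9 272.3   0. ]
side can 0.6 [226. 222.] [334.4 203.6   0. ]
side latch_post 0.54 [282. 220.] [490.7 -13.4 227.5]
side ball 0.76 [285. 240.] [497.4 -23.5 140. ]
side ball 0.49 [313. 254.] [565.6 -96.2 140. ]
side ball 0.23 [263. 177.] [491.5 256.2 140. ]
side hinge 0.85 [339. 213.] [685.   17.2 165. ]
```

View pics/wrist1.png

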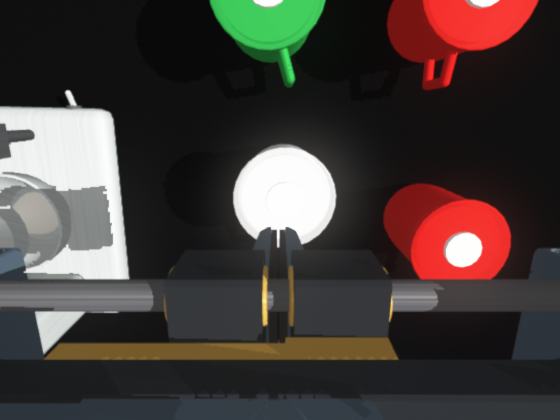

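The wrist view shows the white can's lid centred at px (285,196), which puts it at about (498,272). I'll shift there and come down.

Emit:
{"fn": "send_rows", "kwargs": {
  "targets": [
    [[0,0,0,0.015,0.02,-0.08,1],[0,0,0,0,0,-0.15,1],[0,0,0,0,0,-0.15,1],[0,0,0,0,0,-0.12,1],[0,0,0,0,0,-0.07,1],[0,0,0,0,0,-0.02,1],[0,0,0,0,0,-0.02,1],[0,0,0,0,0,-0.015,1],[0,0,0,0,0,-0.01,1],[0,0,0,0,0,0,1]]
  ]
}}

```text
time_s: 4.1
ee_pos: [497.4, 273.1, 114.8]
ee_rot: [180.0, 0.0, -169.2]
force: [-0.6, -0.6, 0.7]
gripper_width: 0.7
gripper_force: 0.0
```

Emit:
{"fn": "send_rows", "kwargs": {
  "targets": [
    [[0,0,0,0,0,-0.01,1],[0,0,0,0,0,-0.01,1],[0,0,0,0,0,0,1]]
  ]
}}

```text
time_s: 4.4
ee_pos: [497.0, 272.9, 110.3]
ee_rot: [-180.0, -0.0, -169.2]
force: [-0.7, -0.3, -0.0]
gripper_width: 0.4
gripper_force: 0.0
```

```bash
python3 - <<'E'
from h import *
print(env.state())
a=save("scene","s2");b=save("side","d2")
A=cv2.resize(a[170:300,300:440],None,fx=3,fy=3);B=cv2.resize(b[110:240,195:335],None,fx=3,fy=3,)
cv2.imwrite("pics/c2.png",cv2.resize(np.hstack([A,B]),(800,371))[:,:,::-1])
E
```

```text
{'time_s': 4.4, 'qpos': array([ 2.76078545e+01,  2.12175642e+01,  9.76779287e+01,  5.50189541e-03,
        6.11282346e+01, -7.32001581e+01]), 'qvel': array([-0.02399965, -0.21910997, -0.1962604 , -0.07540023,  0.13425411,
       -0.12827266]), 'effort': array([-3.38503072e-03, -4.18503249e+01, -2.11036420e+01, -1.07478446e-02,
        5.19266690e-02, -3.37682548e-05]), 'ee_pos': array([497.04304402, 272.9462106 , 110.25892672]), 'ee_rot': array([-1.79997753e+02, -2.41071768e-02, -1.69194646e+02]), 'force': array([-0.70348044, -0.3046373 , -0.04543855]), 'torque': array([ 0.07329318,  0.00557578, -0.04112182]), 'gripper_force': 0.0, 'gripper_width': 0.35806808513706606}
```

View pics/c2.png

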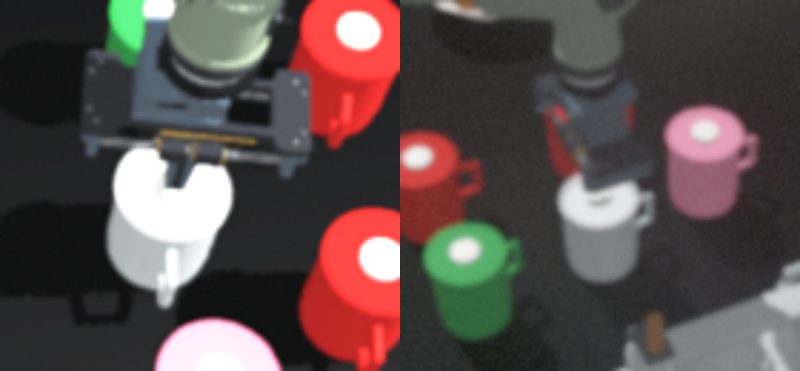

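The fingers are over the pad but there's no reaction force yet, so I'll keep going in small steps.

Emit:
{"fn": "send_rows", "kwargs": {
  "targets": [
    [[0,0,0,0,0,-0.01,1],[0,0,0,0,0,-0.005,1],[0,0,0,0,0,0,1]]
  ]
}}

```text
time_s: 4.8
ee_pos: [497.1, 272.9, 107.2]
ee_rot: [-180.0, -0.0, -169.2]
force: [-0.2, 0.4, 0.5]
gripper_width: 0.1
gripper_force: 0.0
```

```bash
python3 - <<'E'
from h import *
np.set_printoptions(precision=1,suppress=True)
for n in ("wrist","scene","side"):
    im,d=optics.grab_frame(n);K,R,o=cam(n)
    v,u=np.mgrid[:420,:560];P=(np.stack([u,v,np.ones_like(u)],-1)@np.linalg.inv(K).T)*d[...,None]
    W=P@R.T+o
    m=(d>0)&(np.hypot(W[...,0]-498,W[...,1]-272)<60)&(W[...,2]>85)&(W[...,2]<130)
    Q=W[m];print(n,m.sum());
    if m.sum():
        print(np.histogram(Q[:,2],bins=np.arange(85,131,3)))
        b=Q[(Q[:,2]<116)]; print(b.min(0),b.max(0),np.median(b,0))
    if n=="wrist": cv2.imwrite("pics/w3.png",im[:,:,::-1])
    for z in (102,112): 
        c=R.T@(np.array([497,273,z])-o);p=K@c;print(p[:2]/p[2])
E
```

```text
wrist 10783
(array([   0,    0,    0,    0,    0,    0,    0,   11, 2132, 8113,  194,
        329,    0,    0,    4]), array([ 85,  88,  91,  94,  97, 100, 103, 106, 109, 112, 115, 118, 121,
       124, 127, 130]))
[449.5 225.7 107.9] [547.2 323.3 115.9] [475.8 268.9 112.5]
[277.1 238.7]
[277.1 244.7]
scene 944
(array([ 18,  17,  18,  23,   7,   3,   7,  90, 270, 337, 109,  30,  14,
         0,   1]), array([ 85,  88,  91,  94,  97, 100, 103, 106, 109, 112, 115, 118, 121,
       124, 127, 130]))
[457.9 223.   85.3] [552.  321.6 116. ] [516.  273.2 111.8]
[359.5 236.8]
[360.1 234.9]
side 418
(array([ 20,  14,  18,  13,  12,   3,  13,  67, 128,  90,  28,   9,   1,
         1,   1]), array([ 85,  88,  91,  94,  97, 100, 103, 106, 109, 112, 115, 118, 121,
       124, 127, 130]))
[448.9 222.9  85. ] [546.1 318.3 115.9] [488.8 252.1 109.8]
[264.  180.9]
[263.8 179. ]
```

View pics/w3.png

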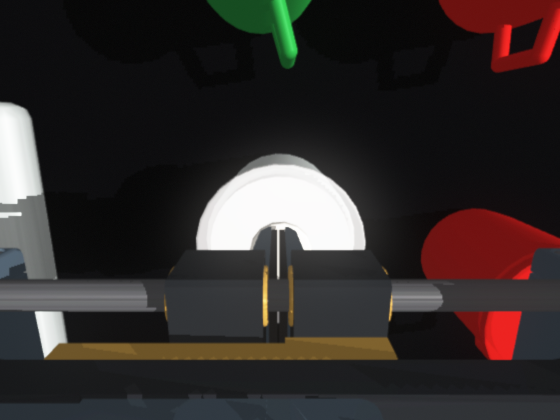

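```bash
python3 - <<'E'
from h import *
np.set_printoptions(precision=0,suppress=True,linewidth=200)
s=env.state();print(s["ee_pos"],s["force"])
for n in ("wrist","scene"):
    im,d=optics.grab_frame(n);K,R,o=cam(n)
    v,u=np.mgrid[:420,:560];P=(np.stack([u,v,np.ones_like(u)],-1)@np.linalg.inv(K).T)*d[...,None]
    W=P@R.T+o
    if n=="wrist":
        print(W[200:260:4,255:305:4,2]); print("counter",np.median(W[40:100:5,350:440:5,2]),"red lid",W[250:270:5,500:540:10,2])
        print(W[200:260:12,262:300:8,0])
    else:
        print(W[222:246:2,348:374:2,2]); print("counter",np.median(W[240:300,300:330,2]))
        for c in [(432,258),(374,303),(426,180)]:print(c,W[c[1]-6:c[1]+9:3,c[0]-12:c[0]+15:3,2])
E
```

```text
[497. 273. 107.] [-0. -1.  1.]
[[113. 112. 113. 113. 113. 112. 113. 112. 112. 113. 112. 112. 112.]
 [113. 112. 113. 112. 113. 114. 113. 112. 113. 113. 111. 111. 113.]
 [113. 113. 112. 113. 113. 111. 113. 111. 112. 113. 113. 111. 113.]
 [113. 112. 113. 113. 113. 112. 112. 113. 113. 113. 112. 113. 112.]
 [112. 113. 112. 111. 113. 112. 112. 112. 112. 113. 113. 112. 112.]
 [113. 114. 112. 112. 113. 112. 113. 113. 114. 112. 114. 113. 112.]
 [113. 113. 113. 115. 118. 118. 117. 117. 117. 116. 113. 112. 113.]
 [114. 112. 118. 131. 120. 118. 118. 118. 131. 117. 119. 115. 113.]
 [113. 117. 139. 138. 134. 135. 134. 134. 138. 139. 136. 119. 115.]
 [118. 144. 143. 144. 141. 140. 140. 141. 145. 143. 145. 119. 119.]
 [119. 150. 149. 151. 147. 146. 145. 145. 149. 149. 150. 148. 119.]
 [154. 155. 155. 155. 150. 151. 151. 151. 155. 155. 154. 154. 119.]
 [160. 160. 160. 158. 156. 156. 155. 156. 161. 160. 161. 161. 119.]
 [214. 216. 215. 165. 161. 161. 161. 160. 164. 215. 214. 215. 215.]
 [217. 217. 218. 169. 165. 164. 166. 165. 169. 215. 217. 217. 217.]]
counter -0.3847931863496683 red lid [[ 83.  89. 
[... 1167 characters left out ...]
 114.]
 [115. 113. 118. 118. 118. 119. 118. 115. 109.]
 [113. 112. 116. 122. 116. 118. 119. 111. 111.]
 [114. 110. 112. 120. 118. 114. 118. 109. 111.]]
(374, 303) [[ 111.  117.  110.  118.  120.  118.  117.  118.  113.]
 [1289.  113.  113.  118.  119.  121.  119.  119.  113.]
 [ 110.  116.  117.  119.  121.  118.  123.  116.  111.]
 [ 115.  109.  115.  111.  119.  118.  118.  116.  114.]
 [ 115.  112.  117.  114.  111.  115.  114.  114.  115.]]
(426, 180) [[115. 121. 114. 114. 116. 113. 115. 114. 114.]
 [112. 112. 118. 117. 118. 120. 115. 114. 114.]
 [112. 113. 121. 120. 117. 119. 115. 112. 115.]
 [116. 115. 120. 120. 121. 121. 115. 118. 113.]
 [111. 117. 112. 111. 114. 118. 114. 116. 110.]]
```

The pad top still measures about 119, so the lid hasn't moved. The real fingertips seem to sit higher than the nominal TCP. I'll go on down until there is force.

Emit:
{"fn": "send_rows", "kwargs": {
  "targets": [
    [[0,0,0,0,0,-0.01,1],[0,0,0,0,0,-0.01,1],[0,0,0,0,0,0,1]]
  ]
}}

```text
time_s: 5.35
ee_pos: [496.9, 272.9, 103.0]
ee_rot: [-180.0, -0.0, -169.2]
force: [0.3, 0.2, -0.6]
gripper_width: 0.9
gripper_force: 0.0
```

```bash
python3 - <<'E'
from h import *
np.set_printoptions(precision=0,suppress=True,linewidth=220)
im,d=optics.grab_frame("wrist");K,R,o=cam("wrist")
v,u=np.mgrid[:420,:560];P=(np.stack([u,v,np.ones_like(u)],-1)@np.linalg.inv(K).T)*d[...,None]
W=P@R.T+o
for c in (267,289): print(np.c_[np.arange(218,262),W[218:262,c]][:,[0,1,3]].T)
im,d=optics.grab_frame("scene")
for k in ("can_lid","lid_top"): 
  for r in optics.place_of("wrist","lid_top"): print(r)
cv2.imwrite("pics/s4.png",cv2.resize(im[190:270,310:410],None,fx=7,fy=7,interpolation=2)[:,:,::-1])
E
```

```text
[[218. 219. 220. 221. 222. 223. 224. 225. 226. 227. 228. 229. 230. 231. 232. 233. 234. 235. 236. 237. 238. 239. 240. 241. 242. 243. 244. 245. 246. 247. 248. 249. 250. 251. 252. 253. 254. 255. 256. 257. 258. 259. 260.
  261.]
 [480. 481. 482. 483. 483. 484. 484. 485. 486. 482. 481. 481. 481. 481. 481. 481. 482. 481. 481. 481. 481. 481. 481. 481. 481. 481. 481. 481. 482. 481. 481. 481. 481. 481. 481. 481. 481. 481. 481. 481. 481. 481. 481.
  481.]
 [114. 113. 112. 112. 113. 112. 113. 113. 111. 126. 129. 129. 131. 132. 134. 136. 136. 138. 139. 141. 144. 145. 145. 147. 147. 149. 151. 152. 152. 155. 156. 156. 158. 158. 160. 161. 163. 164. 164. 165. 167. 167. 168.
  170.]]
[[218. 219. 220. 221. 222. 223. 224. 225. 226. 227. 228. 229. 230. 231. 232. 233. 234. 235. 236. 237. 238. 239. 240. 241. 242. 243. 244. 245. 246. 247. 248. 249. 250. 251. 252. 253. 254. 255. 256. 257. 258. 259. 260.
  261.]
 [478. 479. 479. 480. 481. 481. 482. 482. 482. 482. 479. 479. 479. 479. 479. 479. 479. 479. 479. 479. 480. 479. 479. 479. 479. 479. 479. 479. 480. 479. 479. 479. 479. 479. 480. 479. 479. 479. 479. 479. 479. 479. 479.
  479.]
 [113. 113. 114. 112. 113. 113. 112. 112. 116. 116. 128. 129. 132. 132. 134. 136. 138. 140. 141. 141. 141. 144. 145. 147. 148. 150. 151. 152. 152. 155. 155. 158. 158. 159. 159. 162. 163. 164. 164. 165. 166. 168. 168.
  170.]]
{'at': [280.1, 253.9], 'conf': 0.7}
{'at': [280.1, 253.9], 'conf': 0.7}
```

View pics/s4.png

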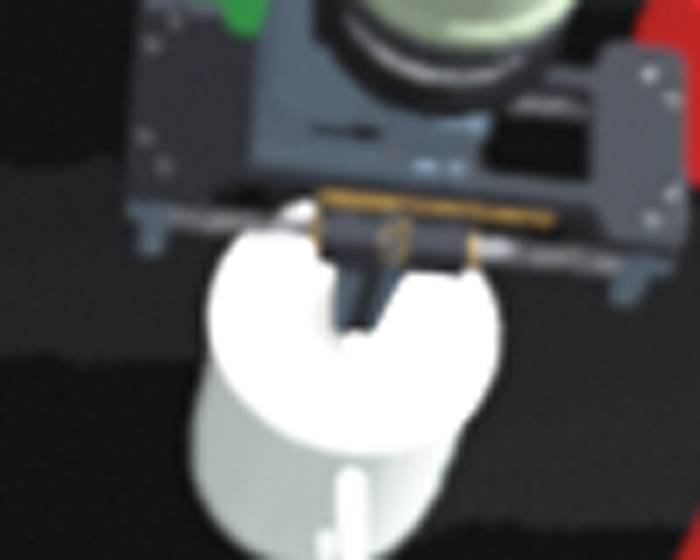

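The fingertips show at about z 126 while the TCP reads 103, so the tips end about 22 mm behind the nominal TCP. Contact should come near TCP z 96.

Emit:
{"fn": "send_rows", "kwargs": {
  "targets": [
    [[0,0,0,0,0,-0.02,1],[0,0,0,0,0,-0.015,1],[0,0,0,0,0,-0.01,1],[0,0,0,0,0,0,1]]
  ]
}}

```text
time_s: 5.95
ee_pos: [497.2, 273.0, 94.5]
ee_rot: [180.0, -0.0, -169.2]
force: [-1.6, -1.2, 1.6]
gripper_width: 0.3
gripper_force: 1.1
```

```bash
python3 -c "
from h import *
print(env.grasp_offset, env.state()['force'], env.state()['effort'])"
```

```text
18.8 [-1.5567706  -1.1911884   1.60878788] [-1.79918054e-03 -4.08817077e+01 -2.01286429e+01 -7.66967627e-03
 -9.21572442e-02 -3.19790888e-04]
```

Contact is beginning.

Emit:
{"fn": "send_rows", "kwargs": {
  "targets": [
    [[0,0,0,0,0,-0.01,1],[0,0,0,0,0,-0.01,1],[0,0,0,0,0,-0.01,1],[0,0,0,0,0,0,1]]
  ]
}}

```text
time_s: 6.35
ee_pos: [497.2, 273.1, 89.7]
ee_rot: [180.0, 0.0, -169.2]
force: [-2.0, -1.6, 9.3]
gripper_width: 0.8
gripper_force: 4.6
```

Emit:
{"fn": "send_rows", "kwargs": {
  "targets": [
    [[0,0,0,0,0,-0.01,1],[0,0,0,0,0,-0.01,1],[0,0,0,0,0,0,1]]
  ]
}}

```text
time_s: 6.65
ee_pos: [497.3, 273.1, 89.5]
ee_rot: [180.0, 0.1, -169.2]
force: [-8.3, -4.7, 30.4]
gripper_width: 0.3
gripper_force: 15.1
```

The lid hit a hard stop at 30 N, so it's home. I'll lift off and move above the latch post with the gripper open.

Emit:
{"fn": "send_rows", "kwargs": {
  "targets": [
    [[0,0,0,0,0,0,1],[0,0,0,0,0,0.2,1],[0,0,0,0,0,0.2,1],[0,0,0,0,0,0.2,0],[0,0,0,0,0,0.2,-0.3],[0,0,0,0,-0.2,0.05,-0.3],[0,0,0,0,-0.2,0,-0.3],[0,0,0,0,-0.2,0,-0.3],[0,0,0,0,-0.2,0,-0.3],[0,0,0,0,-0.2,0,-0.3],[0,0,0,0,-0.2,0,-0.3],[0,0,0,0,-0.2,0,-0.3]]
  ]
}}

```text
time_s: 7.85
ee_pos: [496.9, -8.5, 254.1]
ee_rot: [180.0, -0.0, -169.2]
force: [0.7, 0.8, -0.1]
gripper_width: 59.5
gripper_force: 0.0
```

```bash
python3 - <<'E'
from h import *
np.set_printoptions(precision=1,suppress=True)
s=env.state();print(s["ee_pos"],s["ee_rot"],s["gripper_width"],s["force"])
def cloud(n):
    im,d=optics.grab_frame(n);K,R,o=cam(n)
    v,u=np.mgrid[:420,:560];P=(np.stack([u,v,np.ones_like(u)],-1)@np.linalg.inv(K).T)*d[...,None]
    return im,P@R.T+o
im,W=cloud("scene")
m=np.hypot(W[...,0]-497,W[...,1]-273)<14;print("pad z",np.median(W[m][:,2]))
for n in("scene","side","wrist"):
    im,W=cloud(n)
    if n=="wrist": cv2.imwrite("pics/w5.png",im[:,:,::-1])
    for k,z in dict(latch_post=227.5,hinge=165,ball=140).items():
        for r in optics.place_of(n,k)[:2]: print(n,k,round(r["conf"],2),np.round(r["at"]),atz(n,r["at"],z))
    h=cv2.cvtColor(im,cv2.COLOR_RGB2HSV)
    m=(W[...,2]>195)&(W[...,2]<235)&(np.hypot(W[...,0]-495,W[...,1]+17)<40)&(h[...,1]>90)&(im[...,0]>im[...,2]+25)
    print(n,m.sum(),W[m].mean(0) if m.any() else 0, W[m].max(0) if m.any() else 0,W[m].min(0) if m.any() else 0)
    m=(W[...,2]>164)&(W[...,2]<176)&(np.abs(W[...,0]-600)<90)&(np.abs(W[...,1])<50)
    Q=W[m]
    if len(Q)>20: c=Q.mean(0);w,V=np.linalg.eigh(np.cov(Q[:,:2].T));print("beam",len(Q),c,np.degrees(np.arctan(V[1,1]/V[0,1])))
E
```

```text
[496.9  -8.5 254.1] [ 180.    -0.  -169.2] 59.54440992114291 [ 0.7  0.8 -0.1]
pad z 111.31908866099695
scene latch_post 0.7 [247. 181.] [504.3 -17.  227.5]
scene hinge 0.82 [235. 260.] [679.6  13.6 165. ]
scene ball 0.82 [247. 196.] [492.4 -23.1 140. ]
scene 81 [500.4 -17.1 217.5] [507.6  -9.8 233.5] [488.7 -26.6 195.7]
beam 1272 [605.4   0.5 171.2] 10.43941315906705
side latch_post 0.54 [282. 219.] [493.7 -10.3 227.5]
side hinge 0.95 [337. 215.] [676.9  11.4 165. ]
side ball 0.57 [286. 239.] [501.1 -21.7 140. ]
side 39 [495.1 -21.9 219.1] [502.6 -12.  229.6] [488.5 -28.7 196.3]
beam 686 [603.1  -1.7 170. ] 10.862799373192209
wrist latch_post 0.81 [262. 222.] [495.2 -16.8 227.5]
wrist 720 [493.8 -16.5 221.4] [503.9  -7.8 228.8] [487.9 -25.  195. ]
beam 4019 [566.5  -4.8 171.4] 10.067516045295891
```

View pics/w5.png

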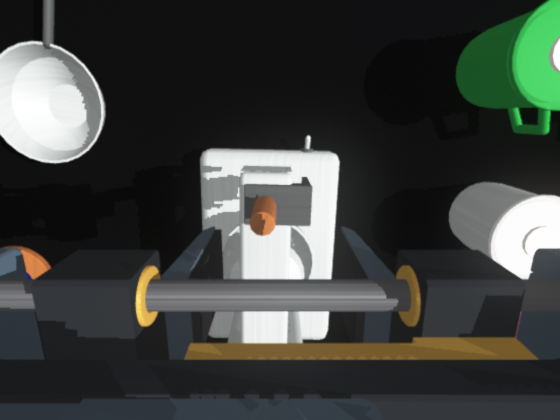

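The post is at px (262,222), which gives (496,-17), and the tool yaw already matches the juicer at about 10.5°. The lid pad reads 111 mm, so it is home. Descending around the post.

Emit:
{"fn": "send_rows", "kwargs": {
  "targets": [
    [[0,0,0,-0.005,-0.042,0,-0.3],[0,0,0,0,0,-0.1,-0.3],[0,0,0,0,0,-0.1,-0.3],[0,0,0,0,0,-0.1,-0.3],[0,0,0,0,0,-0.08,-0.3],[0,0,0,0,0,-0.05,-0.3],[0,0,0,0,0,0,-0.3]]
  ]
}}

```text
time_s: 9.2
ee_pos: [495.4, -15.7, 167.3]
ee_rot: [180.0, -0.2, -169.2]
force: [0.4, 0.5, 0.5]
gripper_width: 59.6
gripper_force: 0.0
```

Emit:
{"fn": "send_rows", "kwargs": {
  "targets": [
    [[0,0,0,0,0,0,0.2],[0,0,0,0,0,0,0.5],[0,0,0,0,0,0,0.7],[0,0,0,0,0,0,1],[0,0,0,0,0,0,1],[0,0,0,0,0,0,1]]
  ],
  "grip_force": 40
}}

```text
time_s: 9.8
ee_pos: [496.5, -16.2, 168.8]
ee_rot: [-179.9, 0.0, -169.2]
force: [0.4, -3.7, 0.7]
gripper_width: 17.1
gripper_force: 40.0
```

Emit:
{"fn": "send_rows", "kwargs": {
  "targets": [
    [[0,0,0,-0.004,0.02,0,1],[0,0,0,-0.004,0.02,0,1],[0,0,0,-0.003,0.017,0,1],[0,0,0,0,0,0,1],[0,0,0,0,0,0,1]]
  ]
}}

```text
time_s: 10.3
ee_pos: [494.6, -4.9, 168.8]
ee_rot: [-179.8, 0.1, -169.2]
force: [2.1, -6.1, 1.5]
gripper_width: 17.4
gripper_force: 40.0
```

The latch is pulled about 11 mm, and the force fits the spring. Now lifting along the hinge arc.

Emit:
{"fn": "send_rows", "kwargs": {
  "targets": [
    [[-0.0043,0.0235,0,0.0014,0.0003,0.0355,1],[-0.0043,0.0235,0,0.0027,0.0005,0.0355,1],[-0.0043,0.0235,0,0.004,0.0007,0.0354,1],[-0.0043,0.0235,0,0.0053,0.001,0.0352,1]]
  ]
}}

```text
time_s: 10.7
ee_pos: [497.1, -4.6, 196.6]
ee_rot: [-179.9, -8.7, -169.2]
force: [0.8, -7.0, -3.5]
gripper_width: 17.1
gripper_force: 40.0
```

Emit:
{"fn": "send_rows", "kwargs": {
  "targets": [
    [[-0.0043,0.0235,0,0.0066,0.0012,0.035,1],[-0.0043,0.0235,0,0.0079,0.0014,0.0346,1],[-0.0043,0.0235,0,0.0092,0.0017,0.0342,1],[-0.0043,0.0235,0,0.0104,0.0019,0.034,1],[-0.0043,0.0235,0,0.0116,0.0021,0.0335,1],[-0.0043,0.0235,0,0.0128,0.0024,0.033,1],[-0.0043,0.0235,0,0.0141,0.0026,0.0325,1],[-0.0043,0.0235,0,0.0153,0.0028,0.032,1],[-0.0043,0.0235,0,0.0165,0.003,0.031,1],[0,0,0,0,0,0,1],[0,0,0,0,0,0,1],[0,0,0,0,0,0,1]]
  ]
}}

```text
time_s: 11.9
ee_pos: [517.4, -0.8, 256.3]
ee_rot: [179.9, -28.1, -169.2]
force: [-0.1, -6.1, -1.2]
gripper_width: 16.8
gripper_force: 40.0
```

```bash
python3 - <<'E'
from h import *
s=env.state();print(s["ee_pos"],s["ee_rot"],s["gripper_width"],s["force"],s["qvel"])
a=save("scene","s6");b=save("side","d6")
f=lambda x:cv2.resize(x,(400,480))
cv2.imwrite("pics/c6.png",np.hstack([f(a[120:320,160:330]),f(b[100:300,220:390])])[:,:,::-1])
E
```

```text
[517.37834393  -0.84372672 256.33864245] [ 179.9420507   -28.05423344 -169.23161217] 16.803901762645317 [-0.09205394 -6.06500611 -1.23545973] [-0.04104431 -0.14727241  0.0986325   0.05581214 -0.24587408  0.00791101]
```

View pics/c6.png

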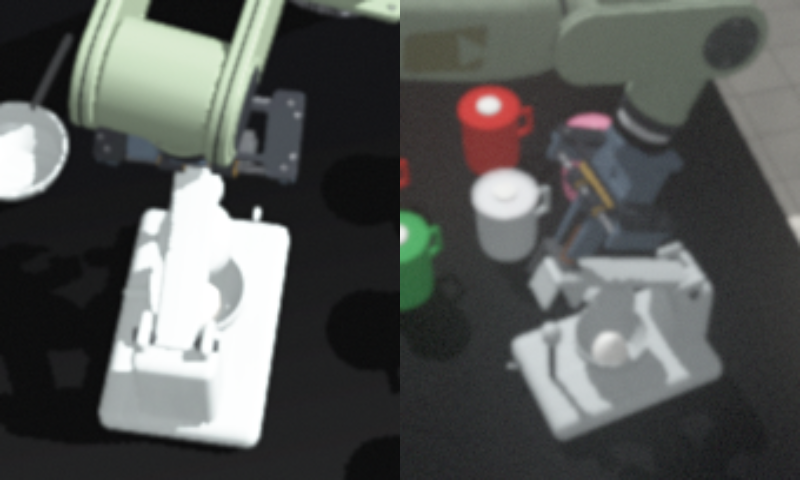

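The beam is raised clear of the ball post and the post is still in the gripper. The TCP rose 87 mm along the arc, about 0.48 rad.

```bash
python3 -c "
from h import *
print(env.job_done())"
```

```text
the job is handed in; nothing more can be done
None
```

I handed the job in after about 12 s of robot time. The lid is fully home, the latch was pulled clear, and the gripper is holding the press arm at about 0.48 rad with its front end about 87 mm up. I kept clear of the sieve, cup and coaster. The hand-in call gave no verdict.

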